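# Clear the guide sleeve and hold the bore probe in it

### The job

Slide the wound coil up off the hollow guide sleeve in the middle of the fixture and set it down gently, flat, on the cork mat. Then take the bore probe out of its stand and lower its rod 60 mm deep into the sleeve's hole, upright and centred, without the probe ever touching the fixture. Finish while still holding the probe there, quite still and free of the walls and the floor of the hole; do not let go of it, and leave the other things on the bench alone.

Things in the scene. Friction and masses are not known exactly. Their poses are not given: they have to be found in the camera images.
- fixture: Fixed fixture: base plate 200 x 200 mm, disc 156 mm wide (top 36 mm above the bench, bolt heads 4 mm proud), a 62 mm high post at each corner (84 mm from the centre in x and y). In the middle a steel guide sleeve: 48 mm wide shoulder up to 56 mm, then a tube 34 mm in outside diameter up to 96 mm above the bench. Origin: centre of the underside; z up, x, y along the plate's edges.
- bore_mouth (a point): Centre of the open top end (mouth) of the guide sleeve, 96 mm above the bench. The hole is 24 mm in diameter, goes straight down along -z and has a flat floor 84 mm below this point.
- coil_center (a point): Loose ring of copper wire wound on a black bobbin, 58 mm outside and 40 mm inside diameter, 36 mm high, about 0.16 kg; this point is its centre, half-way up on its axis (z). At the start it sits round the guide sleeve, on the shoulder, the tube standing 4 mm out of its top. Grip it across its outside.
- mat_top (a point): Centre of the top face of the fixed square cork mat, 130 x 130 mm, 5 mm thick, lying on the bench beside the fixture.
- probe_grip (a point): Loose bore probe, about 0.14 kg: upright round grip 26 mm in diameter, 50 mm long, and straight below it a rod 10 mm in diameter, 100 mm long. This point is the middle of the grip, on the axis (z up), 125 mm above the rod's tip. A thin dark band marks the rod 60 mm above the tip. At the start the grip's lower face rests on the stand's top plate, the rod hanging through its hole.
- probe_tip (a point): Centre of the lower end of the probe's rod, 125 mm below the middle of its grip.
- stand: Fixed probe stand on the other side of the fixture from the mat: foot 90 x 110 mm, two pillars 45 mm from the centre along y, top plate 60 x 110 mm with its upper face 120 mm above the bench and a 16 mm through hole in its middle. Only the probe stands above the plate. Origin: centre of the underside, under the hole.
- wrench: Bystander: steel wrench 170 mm long, lying flat on the bench beyond the fixture. Leave it alone.
- locator: Bystander: loose locating block 50 x 24 mm with a pin on it, 54 mm high in all. Origin: centre of the underside. Leave it alone.
- spare_ring: Bystander: plain dark steel ring 70 mm across and 14 mm high, lying flat on the bench. Origin: centre of the underside. Leave it alone.
- grease_tin: Bystander: closed metal tin 60 mm across and 75 mm high, standing near the left front of the fixture, on the robot's side. Origin: centre of the underside. Leave it alone.
Mind the look-alikes: they are no part of the job. What is meant by the part that bears coil_center is not blue, pink or yellow, and is the larger of those in its own colour.

How it is judged:
On the way, in this order (a step that is already met when the one before it is completed fails the run):
1. the coil is drawn up clear of the sleeve (z of coil_center in the frame of bore_mouth above 0.018 m), for 0.05 s.
2. the coil lies flat on the cork mat, let go (horizontal distance between coil_center and mat_top below 0.05 m and z of coil_center in the frame of mat_top below 0.022 m and angle between coil_center's own z axis and vertical below 0.1 rad and contact force between coil and the fingers below 0.1 N), for 0.3 s.
3. the probe's tip is brought over the sleeve's mouth (z of probe_tip in the frame of bore_mouth above 0.001 m and horizontal distance between probe_tip and bore_mouth below 0.012 m), for 0.05 s.
At the end, for the whole second after the job is handed in: Probe still gripped, at rest, upright within 0.06 rad, tip 52-68 mm below the mouth and within 4 mm of the hole's axis, touching neither fixture nor stand. Coil flat and released on the mat, within 50 mm of its centre. Bystanders moved under 30 mm (all of step 2 and z of probe_tip in the frame of bore_mouth between -0.068 and -0.052 m and horizontal distance between probe_tip and bore_mouth below 0.004 m and angle between probe_tip's own z axis and vertical below 0.06 rad and contact force between probe and fixture below 0.1 N and contact force between probe and stand below 0.1 N and contact force between probe and the fingers above 1 N and linear speed of each of probe, coil below 0.01 m/s and distance of each of wrench, locator, spare_ring, grease_tin from where it was at the start of the episode below 0.03 m); the arm keeps its last pose, push and grip.
It fails at once if the probe touches the fixture (contact force between probe and fixture above 0.5 N).
It fails at once if the coil is dropped (moves faster than 0.5 m/s while not held) (linear speed of coil above 0.5 m/s and contact force between coil and the fingers below 0.1 N).
It fails at once if a bystander is moved more than 30 mm (distance of any of wrench, locator, spare_ring, grease_tin from where it was at the start of the episode above 0.03 m).
It also fails if it takes over 64 s, if anything falls off the work surface, if the arm or the gripper's body presses on something with over 40 N, if the wrist force passes 120 N, or if a joint passes its speed limit or range.

### The arm

A 6-joint arm with a two-finger parallel gripper is mounted at the origin on the work surface. World frame = base frame: x ahead of the robot, y to its left, z up, the work surface at z = 0. Lengths are in m, angles in rad, forces in N, time in s.
With the tool pointing down it reaches from about 0.35 to 0.975 m from the base axis. Payload 4.9 kg.
Tool frame: the origin (TCP) lies at the very end of the fingers, on their centre line; the grasp point (between the pads) lies 19 mm behind it (ctrl.grip_point_offset is the distance from the TCP to the grasp point, in m); z points along the fingers, y is the line along which they close (so a half turn about z gives the same grasp; the last joint's range is limited). The gripper opens to 85 mm and grips with 20 to 120 N. Pads are 22 mm wide; open, the fingers measure 114 mm over their backs; the gripper's body (76 mm by 85 mm) begins 54 mm behind the grasp point. The pads swing forward as they close: fully open they stand 13 mm farther back than shut.
Start: joints at [1.16, 0.053, 1.613, -0, 1.476, -0.119], TCP at [0.18, 0.599, 0.231] pointing down, gripper open.
Joint ranges: [-3.01, 3.01], [-1.01, 2.22], [0.06, 2.58], [-1.02, 4.17], [0.09, 2.62], [-3.14, 3.14]. Speed limits (rad/s): [2.57, 2.57, 3.14, 3.14, 3.14, 3.14].

### API

Orientations are given as a rotation vector (axis times angle).
In Python, from station import ctrl gives the robot as it stands.
- The arm moves only by the tool send_rows, never from a script. Its argument "rows" is a list of rows, each a list of 3 entries, a list of its own where there are three numbers: the finger opening in cm, from 0 to 8.54, then the shift along the tool's x, y, z in cm, then the turn about the tool's z in degrees. A call has 1 to 10 rows; each row shifts and turns the commanded pose from where the row before left it, along the tool's axes as they then stand; what a row does not reach is not made up. A row lasts 1/8 s, in which the tool goes at most 62.5 mm and 10.7 degrees, less where a joint would pass 70% of its speed; a pose out of reach is approached as far as the arm can. A call with a gripper value outside its range is refused whole. The fingers move at their own pace and stop on an object; "newtons" is the grip in N (left out, the last holds). Time passes only in rows, so rows that do not move let the fingers close. It gives the time, the measured TCP pose, the force, the opening and the grip force at its end, in the units of the state.
- ctrl.get_obs(): the state, without advancing time (a new reading comes with each control period).
- ctrl.get_image(name): name is "scene" or "side" or "wrist"; returns a dict with "frame" (400x640x3 uint8, red, green, blue), "range_z" (400x640 float32, m along the optical axis (not along the pixel's ray), 0 where there is no reading), "fx", "fy", "cx", "cy" (pixels), "cam_to_world" (4x4, takes a point from camera to world coordinates). Camera axes: x right, y down, z forward; pixel columns grow to the right and rows downward; lengths in m; the calibration is good to about 2 mm. The wrist camera is an equidistant fisheye: a pixel r from the principal point sees the ray r / f radians off the axis. A picture is of the moment at which its call begins.
- ctrl.finish_job(): hands the job in; it is judged then, once.
The state is a dict: "t": time; "q": joint angles; "dq": joint speeds; "effort": joint torques, N m; "tool_pos": TCP position; "tool_rot": TCP orientation; "contact_force": force on the tool from outside, world axes, zero at the start; "wrist_torque": the same for the moment, N m; "opening": finger opening in m; "grip_force": force on a finger pad.
Only numpy, scipy, OpenCV 4.12 (cv2) and the standard library are available. Lean on these libraries where they do the work, as an engineer would, in place of code of your own. Each camera call takes 0.05 s, during which the arm holds its last target. There are 200 camera calls.

## Working session

There is one attempt and no reset: what is moved stays moved. The work goes in short steps, Python scripts to look and compute and a tool call to move; the robot and the scene stay as the last step left them, time stands still between calls to the robot, and variables do not carry over. Pictures are saved under pics/ and viewed, at most 10 in all, crops included, and the job is handed in when it is done.

Besides the shell and the picture viewer there is one more tool, called after "Call:" as name(argument=value, ...) on one line, values as JSON. send_rows: Moves the arm, as the interface text tells. Its arguments: {"type":"object","properties":{"rows":{"type":"array","items":{"type":"array"}},"newtons":{"type":"number"}},"required":["rows"]}

```bash
mkdir -p pics; ls
cat > h.py <<'E'
import numpy as np, cv2, pickle
from station import ctrl
def grab(n):
    im=ctrl.get_image(n); pickle.dump(im,open(f'pics/{n}.pkl','wb')); return im
def save(a,p): cv2.imwrite(p,cv2.cvtColor(a,cv2.COLOR_RGB2BGR))
def cloud(im):
    h,w=im['range_z'].shape; u,v=np.meshgrid(np.arange(w),np.arange(h)); z=im['range_z']
    P=np.stack([(u-im['cx'])/im['fx']*z,(v-im['cy'])/im['fy']*z,z,np.ones_like(z)],-1)
    return (P@np.array(im['cam_to_world']).T)[...,:3]
E
python3 - <<'E'
from h import *
print(ctrl.get_obs(), ctrl.grip_point_offset)
for n in('scene','side'):
    im=grab(n); save(im['frame'],f'pics/{n}0.png'); print(n,im['fx'],np.round(im['cam_to_world'],3))
E
```

```text
pics
{'t': 0.0, 'q': array([ 1.15996711e+00,  5.33422426e-02,  1.61432968e+00,  9.79539615e-06,
        1.47599966e+00, -1.18986703e-01]), 'dq': array([ 0.00045795, -0.00018511,  0.00031724,  0.00059412, -0.00053657,
        0.00031777]), 'effort': array([-1.76351892e-03, -3.93672037e+01, -3.70175171e+01, -3.19653427e-04,
        6.92753558e-03, -1.20543584e-05]), 'tool_pos': array([0.17955577, 0.59798644, 0.23005077]), 'tool_rot': array([-0.45672071, -3.10765537,  0.00314709]), 'contact_force': array([ 0.45703805,  0.12706397, -1.30696774]), 'wrist_torque': array([0.01542158, 0.02630239, 0.00107926]), 'grip_force': 0.0, 'opening': 0.08553305092172696} 0.0187
scene 430.72391170921577 [[ 0.421  0.598 -0.682  1.27 ]
 [ 0.907 -0.27   0.322 -0.325]
 [ 0.008 -0.755 -0.656  0.775]
 [ 0.     0.     0.     1.   ]]
side 428.4559666570404 [[-0.986 -0.115  0.123  0.435]
 [-0.168  0.694 -0.699  0.633]
 [-0.005 -0.71  -0.704  0.773]
 [ 0.     0.     0.     1.   ]]
```

View pics/scene0.png

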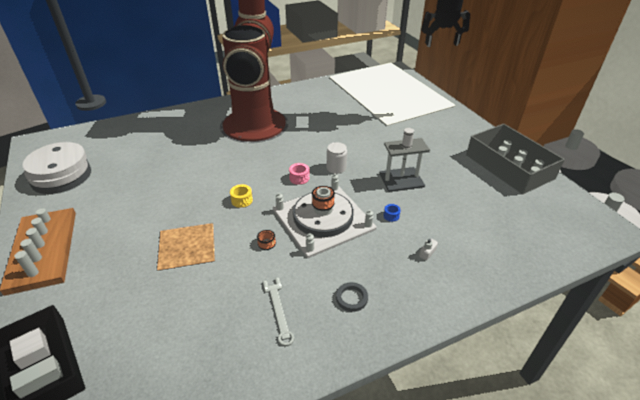

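View pics/side0.png

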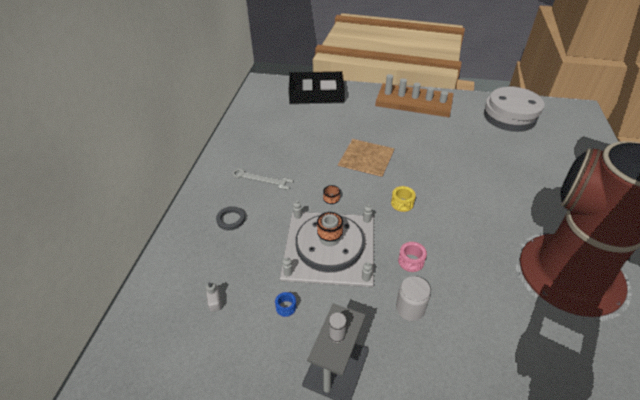

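The scene view shows the copper coil on the sleeve at (323,198). The things that could be taken for it are a small copper ring at (266,240), yellow (242,195), pink (299,173) and blue (392,212). By the description I choose the larger copper one, on the sleeve. The mat is at (186,246), the probe and stand at (407,140). In the side view the coil is at (330,227), the mat at (367,157) and the probe at (338,325).

Run:
```python
from h import *
def circ(P):
    A=np.c_[P,np.ones(len(P))]; s=np.linalg.lstsq(A,(P**2).sum(1),rcond=None)[0]; c=s[:2]/2
    return c,np.sqrt(s[2]+c@c)
for n in('scene','side'):
    im=pickle.load(open(f'pics/{n}.pkl','rb')); C=cloud(im); hsv=cv2.cvtColor(im['frame'],cv2.COLOR_RGB2HSV)
    valid=im['range_z']>0
    def box(u,v,r): 
        m=np.zeros(valid.shape,bool); m[v-r:v+r,u-r:u+r]=1; return m&valid
    cu,mt,pr=(((323,198),(186,246),(407,138)) if n=='scene' else ((330,227),(367,157),(338,325)))
    m=box(*cu,25)&(C[...,2]>0.084)&(C[...,2]<.105); p=C[m]; print(n,'coil/sleeve top',len(p),p.mean(0),(p.max(0)+p.min(0))/2,np.ptp(p,0),circ(p[:,:2]))
    m=box(*cu,60)&(C[...,2]>0.030)&(C[...,2]<.038); p=C[m]; print(' disc',len(p),(p.max(0)+p.min(0))/2,np.ptp(p,0))
    m=box(*cu,60)&(C[...,2]>0.056)&(C[...,2]<.068); p=C[m]; k=np.hypot(*(p[:,:2]-np.median(p[:,:2],0)).T)
    # posts
    mm=m.astype(np.uint8); nc,l,st,ce=cv2.connectedComponentsWithStats(mm)
    for i in range(1,nc):
        if st[i,4]>6: print('  blob',st[i,4],C[l==i].mean(0).round(4))
    m=box(*mt,45)&(hsv[...,1]>90)&(hsv[...,0]<25)&(C[...,2]<.012)
    p=C[m]; r=cv2.minAreaRect(p[:,:2].astype(np.float32)); print(' mat',len(p),r,p[:,2].mean())
    m=box(*pr,30)&(C[...,2]>.16)&(C[...,2]<.18); p=C[m]; print(' probe top',len(p),p.mean(0),np.ptp(p,0),circ(p[:,:2]))
    m=box(*pr,45)&(C[...,2]>.112)&(C[...,2]<.126); p=C[m]; r=cv2.minAreaRect(p[:,:2].astype(np.float32)); print(' plate',r,p[:,2].mean())
    save(cv2.resize(im['frame'][cu[1]-70:cu[1]+70,cu[0]-90:cu[0]+90],None,fx=4,fy=4,interpolation=2),f'pics/crop_{n}.png')
```

```text
scene coil/sleeve top 279 [0.53264912 0.01310556 0.09028497] [0.53059988 0.01453871 0.09043006] [0.05679697 0.05697902 0.01280548] (array([0.53095309, 0.01364414]), np.float64(0.021669923805163437))
 disc 1695 [0.47186175 0.03862244 0.03400976] [0.32033264 0.24827868 0.00794299]
  blob 92 [0.3595 0.1336 0.0621]
  blob 8 [ 0.453  -0.0756  0.0592]
  blob 83 [0.5481 0.0046 0.062 ]
  blob 8 [0.6068 0.1058 0.0597]
  blob 8 [ 0.6212 -0.0604  0.0591]
 mat 2093 ((0.47827833890914917, -0.32647407054901123), (0.12886805832386017, 0.13372451066970825), 77.80299377441406) 0.003267461182708703
 probe top 62 [0.47670764 0.28667546 0.16683377] [0.02684441 0.02296602 0.01113592] (array([0.47475345, 0.28753749]), np.float64(0.010114990698340065))
 plate ((0.4718077480792999, 0.29097291827201843), (0.11328943818807602, 0.0677567571401596), 77.67025756835938) 0.11804379942927942
side coil/sleeve top 398 [0.52744695 0.02104459 0.09065364] [0.52736486 0.01885752 0.0907065 ] [0.05591159 0.056853   0.01326322] (array([0.52761542, 0.01972048]), np.float64(0.02166891234470062))
 disc 2199 [0.52777352 0.0256644  0.03400256] [0.2007507  0.18783664 0.00799209]
  blob 8 [ 0.6184 -0.0557  0.059 ]
  blob 9 [ 0.4521 -0.0715  0.0587]
  blob 96 [0.5241 0.0396 0.062 ]
  blob 10 [0.6041 0.1104 0.0596]
  blob 13 [0.4361 0.097  0.0582]
 mat 1370 ((0.4485988914966583, -0.24700552225112915), (0.2782021164894104, 0.20681722462177277), 81.88318634033203) 0.003451356265353843
 probe top 233 [0.4723608  0.29455306 0.16804793] [0.02543288 0.02557977 0.0116901 ] (array([0.47249255, 0.29377525]), np.float64(0.009631248550353825))
 plate ((0.4720103144645691, 0.2935711145401001), (0.1117103099822998, 0.0604427270591259), 77.12042999267578) 0.11896228305048635
```

View pics/crop_scene.png

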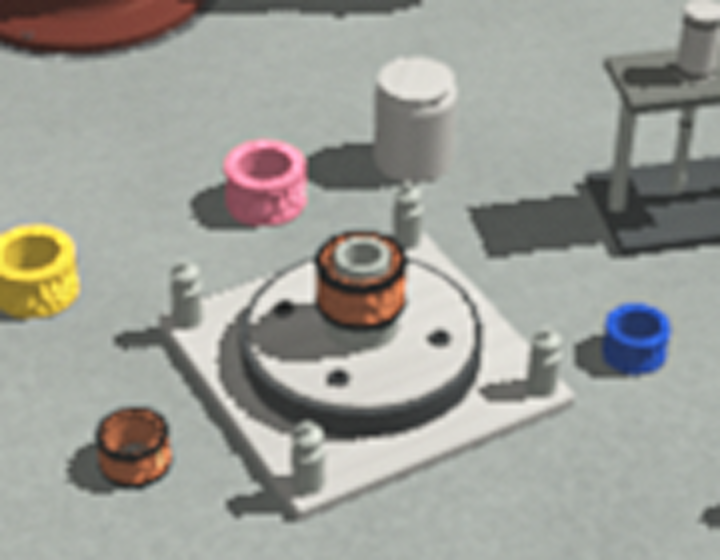

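The crop confirms the choice: the larger copper coil sits on the sleeve at crop pixel (361,280), and the smaller copper ring at (134,445) is the decoy. Fixture centre ≈ (0.529, 0.017), mat ≈ (0.478, -0.326), probe ≈ (0.473, 0.290). I turn the tool to line up with the world axes and go above the coil.

Call:
send_rows(rows=[[8.5, [0, 0, 0], -8.4], [8.5, [0, 0, 0], -8.3], [8.5, [-2.9, -4.8, 0.2], 0], [8.5, [-2.9, -4.8, 0.2], 0], [8.5, [-2.9, -4.8, 0.2], 0], [8.5, [-2.9, -4.8, 0.2], 0], [8.5, [-2.9, -4.8, 0.2], 0], [8.5, [-2.9, -4.8, 0.2], 0], [8.5, [-2.9, -4.8, 0.2], 0], [8.5, [-2.9, -4.8, 0.2], 0]])

```text
t: 1.35
tool_pos: [0.412, 0.2128, 0.2149]
tool_rot: [-0.0, -3.142, -0.0]
contact_force: [0.1, 0.4, -0.1]
opening: 0.0849
grip_force: 0.0
```

Call:
send_rows(rows=[[8.5, [-2.9, -4.8, 0.2], 0], [8.5, [-2.9, -4.8, 0.2], 0], [8.5, [-2.9, -4.8, 0.2], 0], [8.5, [-2.9, -4.8, 0.2], 0], [8.5, [0, 0, 0], 0], [8.5, [0, 0, 0], 0]])

```text
t: 2.1
tool_pos: [0.5272, 0.0225, 0.2067]
tool_rot: [-0.001, -3.14, -0.001]
contact_force: [0.2, 1.6, -0.2]
opening: 0.0853
grip_force: 0.0
```

Run:
```python
from h import *
im=grab('wrist'); save(im['frame'],'pics/w1.png'); o=ctrl.get_obs(); print(o['t'],o['tool_pos'],o['tool_rot'],o['q'],o['contact_force'])
print(im['fx'],im['cx'],im['cy'],np.round(im['cam_to_world'],4).tolist())
```

```text
2.15 [0.52706349 0.02305772 0.20687677] [ 4.85683403e-04 -3.14068969e+00 -6.17599055e-04] [-9.75560183e-02 -1.65601239e-01  1.86341688e+00  3.05760190e-04
  1.44471395e+00 -1.66870022e+00] [-0.40071812  0.31921452  0.5024664 ]
309.70691628693146 324.27834112381436 198.3035734039407 [[0.0001, 0.9576, 0.2882, 0.4525], [1.0, -0.0002, 0.0003, 0.0227], [0.0003, 0.2882, -0.9576, 0.3502], [0.0, 0.0, 0.0, 1.0]]
```

View pics/w1.png

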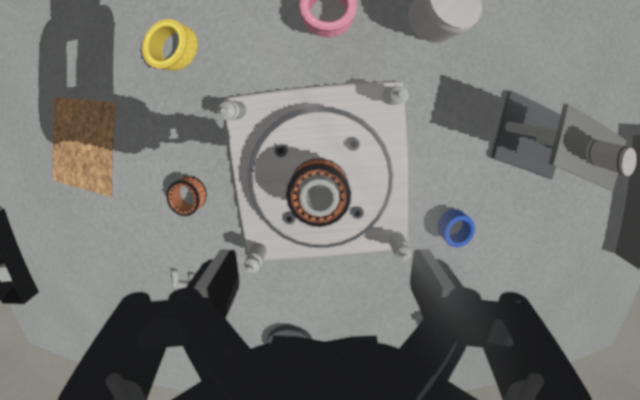

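The wrist view shows the sleeve mouth with the coil around it at about (320,197), the mat at (84,145), the small copper ring at (187,195) and the probe grip at (628,160). I'll cast rays through the mouth and coil contours.

```bash
cat >> h.py <<'E'
def wray(im,uv,z):
    uv=np.atleast_2d(uv).astype(float); d=uv-[im['cx'],im['cy']]; r=np.hypot(*d.T); t=r/im['fx']
    s=np.where(r>1e-9,np.sin(t)/np.maximum(r,1e-9),1/im['fx'])
    D=np.c_[d*s[:,None],np.cos(t)]; T=np.array(im['cam_to_world']); D=D@T[:3,:3].T
    return T[:3,3]+D*((z-T[2,3])/D[:,2])[:,None]
E
python3 - <<'E'
from h import *
im=pickle.load(open('pics/wrist.pkl','rb')); f=im['frame']; hsv=cv2.cvtColor(f,cv2.COLOR_RGB2HSV)
def region(m,lo,hi):
    k=np.zeros(m.shape,np.uint8); k[lo[1]:hi[1],lo[0]:hi[0]]=m[lo[1]:hi[1],lo[0]:hi[0]]; return k
def fit(m,z,name):
    cs,_=cv2.findContours(m,0,cv2.CHAIN_APPROX_NONE); c=max(cs,key=cv2.contourArea)[:,0]
    p=wray(im,c,z)[:,:2].astype(np.float32); print(name,len(c),c.mean(0),'rect',cv2.minAreaRect(p),'circ',cv2.minEnclosingCircle(p),'ell',cv2.fitEllipse(p))
gray=region((hsv[...,1]<60)&(hsv[...,2]>110),(298,176),(342,218)); fit(gray,.096,'tube')
cop=region((hsv[...,1]>100)&(hsv[...,0]<20),(280,150),(360,235)); fit(cop,.092,'coil')
mat=region((hsv[...,1]>80)&(hsv[...,0]<25),(40,80),(125,205)); fit(mat,.005,'mat')
g=cv2.cvtColor(f,cv2.COLOR_RGB2GRAY); print(g[196,295:346:1]); print(g[172:225,320])
E
```

```text
tube 111 [319.26126126 197.22522523] rect ((0.5285675525665283, 0.018247898668050766), (0.033135466277599335, 0.03435371071100235), 0.024433370679616928) circ ((0.5279695391654968, 0.018197327852249146), 0.01762893609702587) ell ((0.52829909324646, 0.01848532073199749), (0.03329481929540634, 0.034294936805963516), 33.725990295410156)
coil 289 [318.49134948 195.57785467] rect ((0.5293550491333008, 0.017718171700835228), (0.04736170172691345, 0.047905102372169495), 64.83906555175781) circ ((0.5286815166473389, 0.017461411654949188), 0.024689266458153725) ell ((0.5285590887069702, 0.017614223062992096), (0.044279295951128006, 0.045648232102394104), 95.49588012695312)
mat 287 [ 84.14982578 143.61672474] rect ((0.47672948241233826, -0.32265573740005493), (0.1291559785604477, 0.1277051866054535), 78.15306091308594) circ ((0.47698378562927246, -0.3221593499183655), 0.08885307610034943) ell ((0.4765993058681488, -0.32218340039253235), (0.14601323008537292, 0.15272535383701324), 76.67315673828125)
[116  92  75  77 102 136 156 167 173 172 160 146 136 121 102  90  88  88
  88  88  89  89  89  89  89  89  89  89  89  88  89  89  89  88  88  88
  91 107 135 158 170 176 171 147 107  82  91 106 108 102  90]
[101 104  99  91  88  90 101 128 154 167 169 162 146 124 107  98  91  88
  87  88  88  88  88  89  89  90  89  89  89  89  89  89  88  88  88  87
  88  89 105 132 155 166 168 157 128 100 102 112 109  94  74  54  40]
```

Call:
send_rows(rows=[[8.5, [-0.15, -0.5, 0], 0], [8.5, [0, 0, 3], 0], [8.5, [0, 0, 3], 0], [8.5, [0, 0, 3], 0], [8.5, [0, 0, 2.5], 0], [8.5, [0, 0, 2], 0], [8.5, [0, 0, 1], 0], [8.5, [0, 0, 0], 0]])

```text
t: 3.15
tool_pos: [0.5286, 0.0179, 0.0619]
tool_rot: [0.001, -3.141, -0.0]
contact_force: [0.5, 0.2, -0.7]
opening: 0.0852
grip_force: 0.0
```

Call:
send_rows(rows=[[5.5, [0, 0, 0], 0], [5.5, [0, 0, 0], 0], [5.5, [0, 0, 0], 0], [5.5, [0, 0, 0], 0], [5.5, [0, 0, 0], 0], [5.5, [0, 0, 0], 0]], newtons=40)

```text
t: 3.9
tool_pos: [0.5301, 0.0173, 0.0641]
tool_rot: [0.001, 3.139, -0.0]
contact_force: [-2.0, -0.2, 6.3]
opening: 0.0559
grip_force: 41.8
```

Call:
send_rows(rows=[[5.2, [0, 0, 0], 0], [5.2, [0, 0, -0.5], 0], [5.2, [0, 0, -1], 0], [5.2, [0, 0, -1.5], 0], [5.2, [0, 0, -1.5], 0], [5.2, [0, 0, -1.5], 0], [5.2, [0, 0, -1.5], 0], [5.2, [0, 0, -0.5], 0], [5.2, [0, 0, 0], 0]])

```text
t: 5.03
tool_pos: [0.5293, 0.0174, 0.1427]
tool_rot: [0.001, 3.141, -0.0]
contact_force: [0.4, 0.2, -0.9]
opening: 0.056
grip_force: 42.6
```

Run:
```python
from h import *
a=grab('scene')['frame'][100:260,240:420]; b=grab('wrist')['frame'][100:300,200:440]; o=ctrl.get_obs(); print(o['tool_pos'],o['contact_force'],o['q'])
save(np.hstack([cv2.resize(a,(400,356)),cv2.resize(b,(400,356))]),'pics/lift.png')
```

```text
[0.52862109 0.01748498 0.14160519] [ 0.40906895 -0.04465114 -1.5174238 ] [-1.07682804e-01 -1.04187041e-01  1.92034510e+00 -1.04827785e-05
  1.32672954e+00 -1.67813749e+00]
```

View pics/lift.png

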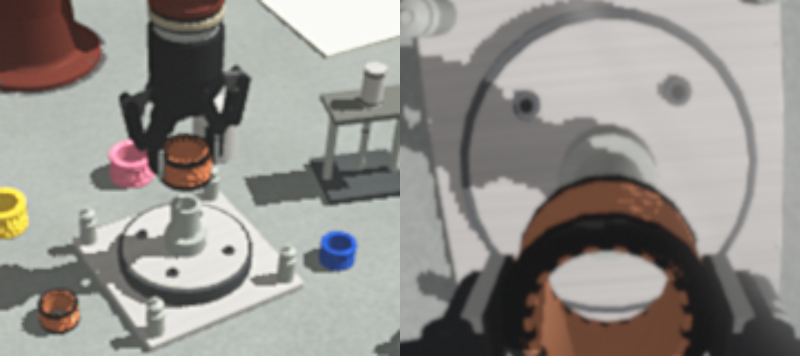

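The scene and wrist crops show the coil held level between the pads and clear of the sleeve (coil at (187,160) left, tube top at (187,200)). Carry it to the mat.

Call:
send_rows(rows=[[5.2, [0.4, -2.5, 0], 0], [5.2, [0.7, -4.6, 0], 0], [5.2, [0.7, -4.6, 0], 0], [5.2, [0.7, -4.6, 0], 0], [5.2, [0.7, -4.6, 0], 0], [5.2, [0.7, -4.6, 0], 0], [5.2, [0.7, -4.6, 0], 0], [5.2, [0.6, -4.0, 0], 0], [5.2, [0, 0, 0], 0], [5.2, [0, 0, 2], 0]])

```text
t: 6.38
tool_pos: [0.4778, -0.3239, 0.1228]
tool_rot: [0.001, 3.139, -0.002]
contact_force: [0.2, 0.2, -2.1]
opening: 0.0555
grip_force: 42.9
```

Call:
send_rows(rows=[[5.2, [0, 0, 3], 0], [5.2, [0, 0, 3], 0], [5.2, [0, 0, 2], 0], [5.2, [0, 0, 1], 0], [5.2, [0, 0, 0.5], 0], [5.2, [0, 0, 0.5], 0], [5.2, [0, 0, 0], 0], [5.2, [0, 0, 0], 0]])

```text
t: 7.38
tool_pos: [0.4774, -0.3239, 0.023]
tool_rot: [0.001, 3.141, -0.001]
contact_force: [0.2, 0.9, -1.4]
opening: 0.0558
grip_force: 42.9
```

Call:
send_rows(rows=[[5.2, [0, 0, 0.3], 0], [5.2, [0, 0, 0.3], 0], [5.2, [0, 0, 0.2], 0], [5.2, [0, 0, 0.2], 0], [5.2, [0, 0, 0], 0]])

```text
t: 8.0
tool_pos: [0.477, -0.3236, 0.0131]
tool_rot: [-0.0, -3.141, -0.0]
contact_force: [-2.1, 2.4, 3.8]
opening: 0.0555
grip_force: 43.2
```

Contact begins at the expected height, so I press slightly and open.

Call:
send_rows(rows=[[5.2, [0, 0, 0.05], 0], [5.7, [0, 0, 0], 0], [6.1, [0, 0, 0], 0], [7, [0, 0, 0], 0], [8.5, [0, 0, 0], 0], [8.5, [0, 0, 0], 0], [8.5, [0, 0, 0], 0]])

```text
t: 8.88
tool_pos: [0.477, -0.3235, 0.0117]
tool_rot: [-0.001, -3.142, -0.0]
contact_force: [0.3, -0.7, 0.9]
opening: 0.0849
grip_force: 0.0
```

Call:
send_rows(rows=[[8.5, [0, 0, -1.5], 0], [8.5, [0, 0, -3], 0], [8.5, [0, 0, -5], 0], [8.5, [0, 0, -5], 0], [8.5, [0, 0, -5], 0], [8.5, [0, 0, -3], 0], [8.5, [0, 0, 0], 0]])

```text
t: 9.75
tool_pos: [0.4784, -0.3248, 0.2418]
tool_rot: [0.0, 3.135, -0.009]
contact_force: [-0.6, -0.3, -0.7]
opening: 0.085
grip_force: 0.0
```

Run:
```python
from h import *
im=grab('wrist'); b=im['frame']; o=ctrl.get_obs(); print(o['t'],o['tool_pos'],o['q'],o['contact_force'])
s=grab('scene'); C=cloud(s); m=np.zeros(C.shape[:2],bool); m[205:280,150:225]=1
p=C[m&(s['range_z']>0)&(C[...,2]>.034)&(C[...,2]<.08)]; p=p[np.hypot(p[:,0]-.477,p[:,1]+.323)<.06]; print(len(p),p.mean(0),p[:,2].max(),np.ptp(p,0))
save(np.hstack([cv2.resize(b[60:300,200:440],(400,400)),cv2.resize(s['frame'][190:280,140:230],(400,400))]),'pics/set.png')
```

```text
9.8 [ 0.47747081 -0.32394108  0.23884611] [-7.25070122e-01 -6.77783338e-02  1.72014541e+00 -6.33598247e-06
  1.48563913e+00 -2.29557246e+00] [-0.10886642  0.14353638 -0.93889027]
216 [ 0.47841116 -0.32608394  0.03858806] 0.04280419182762907 [0.05861993 0.0562153  0.008656  ]
```

View pics/set.png

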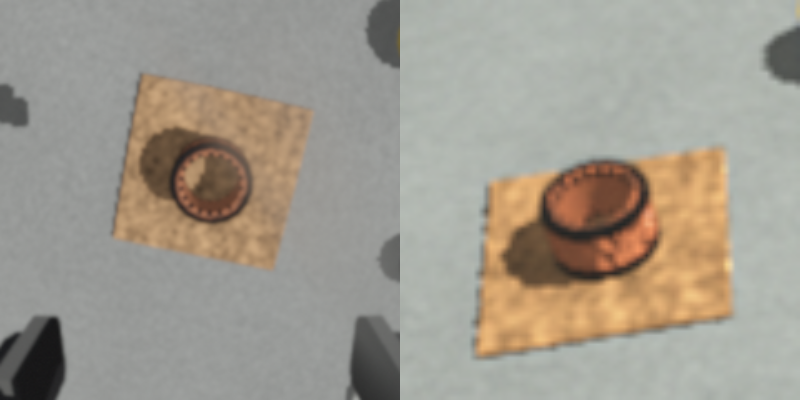

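The wrist crop (left, coil at (211,183)) and scene crop (right, coil at (598,215)) show the coil flat, released, near the mat's centre. Next the probe.

Call:
send_rows(rows=[[8.5, [0, 3, 0], 0], [8.5, [0, 5, 0], 0], [8.5, [0, 5, 0], 0], [8.5, [0, 5, 0], 0], [8.5, [0, 5, 0], 0], [8.5, [0, 5, 0], 0], [8.5, [0, 5, 0], 0], [8.5, [0, 5, 0], 0], [8.5, [0, 5, 0], 0], [8.5, [0, 5, 0], 0]])

```text
t: 11.1
tool_pos: [0.4757, 0.1579, 0.2343]
tool_rot: [-0.0, -3.138, 0.001]
contact_force: [0.9, -0.7, 0.1]
opening: 0.0854
grip_force: 0.0
```

Call:
send_rows(rows=[[8.5, [0, 5, 0], 0], [8.5, [0, 5, 0], 0], [8.5, [0.4, 3.4, 0], 0], [8.5, [0, 0, 0], 0], [8.5, [0, 0, 0], 0], [8.5, [0, 0, 0], 0]])

```text
t: 11.85
tool_pos: [0.4732, 0.2893, 0.2361]
tool_rot: [-0.003, -3.141, 0.001]
contact_force: [-0.3, -0.2, 0.3]
opening: 0.0847
grip_force: 0.0
```

Run:
```python
from h import *
im=grab('wrist'); f=im['frame']; save(f,'pics/w2.png'); o=ctrl.get_obs(); print(o['t'],o['tool_pos'],o['tool_rot'],o['q'])
T=np.array(im['cam_to_world']); print(T.round(4).tolist())
```

```text
11.9 [0.47326988 0.28938901 0.23639422] [-2.95826611e-03 -3.14107252e+00  6.67517076e-04] [ 4.14740052e-01 -1.17577974e-01  1.77075368e+00 -1.79986334e-04
  1.48906307e+00 -1.15415792e+00]
[[0.0011, 0.9575, 0.2886, 0.3984], [1.0, -0.0008, -0.0011, 0.2897], [-0.0009, 0.2886, -0.9575, 0.3796], [0.0, 0.0, 0.0, 1.0]]
```

View pics/w2.png

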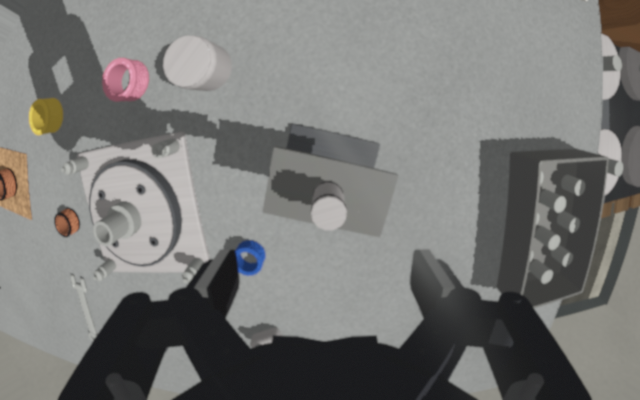

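The wrist view shows the probe's grip top at (329,212) on the stand plate. I measure its circle at z = 0.170 from the bright blob.

Run:
```python
from h import *
im=pickle.load(open('pics/wrist.pkl','rb')); g=cv2.cvtColor(im['frame'],cv2.COLOR_RGB2GRAY)
print(g[212,300:360]); print(g[185:235,329])
for th in (165,180,190):
    m=np.zeros_like(g); m[180:240,300:360]=(g[180:240,300:360]>th)
    cs,_=cv2.findContours(m,0,cv2.CHAIN_APPROX_NONE); c=max(cs,key=cv2.contourArea)[:,0]
    p=wray(im,c,.170)[:,:2].astype(np.float32); print(th,c.min(0),c.max(0),cv2.minEnclosingCircle(p),cv2.fitEllipse(p))
```

```text
[127 127 127 127 127 127 127 127 127 126 135 155 172 179 181 181 181 181
 181 181 181 182 182 182 183 183 184 185 185 185 186 186 186 186 186 186
 186 186 186 186 186 187 187 186 185 178 162 142 131 128 128 128 128 129
 128 129 129 130 131 131]
[ 99  99  99  98  99  97  97  94  84  71  84 120 156 178 186 186 186 185
 186 186 186 185 184 182 182 182 184 185 185 185 185 185 185 184 184 186
 186 185 184 184 184 184 184 183 178 168 159 155 156 156]
165 [312 198] [345 230] ((0.47357311844825745, 0.292754203081131), 0.012725986540317535) ((0.4734605550765991, 0.29255369305610657), (0.023901773616671562, 0.024621831253170967), 70.08673095703125)
180 [314 199] [344 228] ((0.4731264114379883, 0.2924218773841858), 0.011810672469437122) ((0.4731903374195099, 0.292712539434433), (0.0221482552587986, 0.02265486866235733), 66.46145629882812)Traceback (most recent call last):
  File "<stdin>", line 6, in <module>
ValueError: max() iterable argument is empty
```

Call:
send_rows(rows=[[8.5, [0, 0.32, 0], 0], [8.5, [0, 0, 2.5], 0], [8.5, [0, 0, 2.5], 0], [8.5, [0, 0, 2.5], 0], [8.5, [0, 0, 1.7], 0], [8.5, [0, 0, 1], 0], [8.5, [0, 0, 0], 0], [6, [0, 0, 0], 0], [4, [0, 0, 0], 0], [3.4, [0, 0, 0], 0]], newtons=50)

```text
t: 13.15
tool_pos: [0.4735, 0.2938, 0.1355]
tool_rot: [0.0, 3.141, 0.001]
contact_force: [-0.0, -0.6, -0.7]
opening: 0.0341
grip_force: 0.0
```

Call:
send_rows(rows=[[2.9, [0, 0, 0], 0], [2.5, [0, 0, 0], 0], [2.2, [0, 0, 0], 0], [2.2, [0, 0, 0], 0], [2.2, [0, 0, 0], 0], [2.2, [0, 0, 0], 0], [2.2, [0, 0, 0], 0]])

```text
t: 14.02
tool_pos: [0.4734, 0.2937, 0.1352]
tool_rot: [0.0, 3.141, 0.0]
contact_force: [-0.5, -1.2, 4.1]
opening: 0.0251
grip_force: 49.0
```

Call:
send_rows(rows=[[2.2, [0, 0, -0.5], 0], [2.2, [0, 0, -1], 0], [2.2, [0, 0, -2], 0], [2.2, [0, 0, -2], 0], [2.2, [0, 0, -2], 0], [2.2, [0, 0, -2], 0], [2.2, [0, 0, -2], 0], [2.2, [0, 0, -1], 0], [2.2, [0, 0, -0.5], 0], [2.2, [0, 0, 0], 0]])

```text
t: 15.28
tool_pos: [0.4731, 0.2936, 0.2646]
tool_rot: [-0.001, -3.141, 0.0]
contact_force: [-0.6, -0.1, -0.7]
opening: 0.0251
grip_force: 49.1
```

Run:
```python
from h import *
o=ctrl.get_obs(); print(o['t'],o['tool_pos'],o['tool_rot'],o['grip_force'],o['opening'])
out=[]
for n in('scene','side'):
    im=grab(n); T=np.array(im['cam_to_world'])
    def pj(P): q=T[:3,:3].T@(np.array(P)-T[:3,3]); return np.array([im['fx']*q[0]/q[2]+im['cx'],im['fy']*q[1]/q[2]+im['cy']])
    x,y,z=o['tool_pos']; c=pj([x,y,z-.05]).astype(int); print(n,c,'tip exp',pj([x,y,z-.115]),'grip bottom',pj([x,y,z-.015]))
    out.append(cv2.resize(im['frame'][max(c[1]-50,0):c[1]+50,c[0]-50:c[0]+50],(400,400),interpolation=2))
    print((c-50))
save(np.hstack(out),'pics/probe.png')
```

```text
15.275 [0.47310259 0.29363334 0.264565  ] [-5.87352607e-04 -3.14114397e+00  2.62675567e-04] 49.06335532665253 0.02514114258083992
scene [411 114] tip exp [408.54793114 135.86860173] grip bottom [413.85463649 102.11784605]
[361  64]
side [337 304] tip exp [336.72802029 326.53282213] grip bottom [338.02897928 291.35282239]
[287 254]
```

View pics/probe.png

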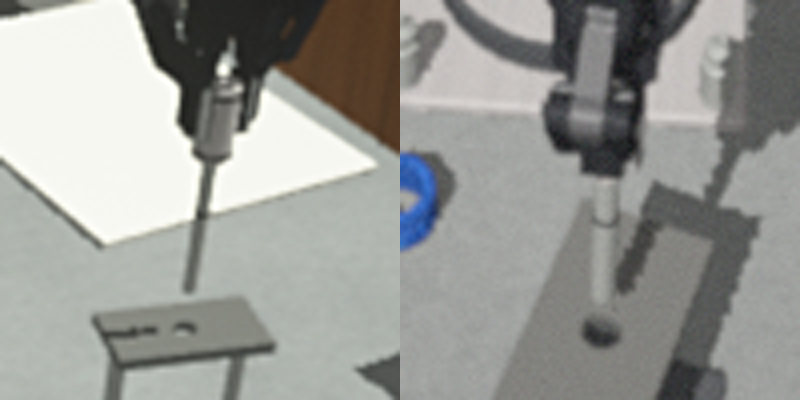

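The scene crop (left, rod tip at (189,291)) and side crop (right, tip at (603,304)) show the rod hanging straight and clear of the stand. Both agree with the expected tip to about a pixel. Carry it over the mouth.

Call:
send_rows(rows=[[2.2, [-0.3, -1.5, 0], 0], [2.2, [-0.6, -3, 0], 0], [2.2, [-0.8, -4, 0], 0], [2.2, [-0.8, -4, 0], 0], [2.2, [-0.8, -4, 0], 0], [2.2, [-0.8, -4, 0], 0], [2.2, [-0.7, -3.5, 0], 0], [2.2, [-0.5, -2.5, 0], 0], [2.2, [-0.2, -1, 0], 0], [2.2, [0, 0, 0], 0]])

```text
t: 16.62
tool_pos: [0.5279, 0.0182, 0.2645]
tool_rot: [-0.002, -3.141, -0.001]
contact_force: [-1.1, 0.6, -2.4]
opening: 0.0247
grip_force: 49.2
```

Call:
send_rows(rows=[[2.2, [0, 0, 1], 0], [2.2, [0, 0, 1.5], 0], [2.2, [0, 0, 1], 0], [2.2, [0, 0, 0], 0], [2.2, [0, 0, 0], 0]])

```text
t: 17.25
tool_pos: [0.5282, 0.0188, 0.23]
tool_rot: [0.0, 3.141, -0.0]
contact_force: [0.7, 0.1, -0.7]
opening: 0.0248
grip_force: 49.2
```

Run:
```python
from h import *
o=ctrl.get_obs(); print(o['t'],o['tool_pos'],o['tool_rot'],o['grip_force'],o['opening'])
out=[]
for n in('scene','side'):
    im=grab(n); T=np.array(im['cam_to_world'])
    def pj(P): q=T[:3,:3].T@(np.array(P)-T[:3,3]); return np.array([im['fx']*q[0]/q[2]+im['cx'],im['fy']*q[1]/q[2]+im['cy']])
    x,y,z=o['tool_pos']; c=pj([.5284,.0183,.105]).astype(int); print(n,'corner',c-25,'tip exp',pj([x,y,z-.115]),'mouth exp',pj([.5284,.0183,.096]))
    out.append(cv2.resize(im['frame'][c[1]-25:c[1]+25,c[0]-25:c[0]+25],(400,400),interpolation=2))
save(np.hstack(out),'pics/mouth.png')
```

```text
17.25 [0.52823369 0.01877398 0.2299951 ] [ 1.78349734e-04  3.14126681e+00 -5.01386326e-05] 49.20945882797241 0.024784516927370753
scene corner [298 162] tip exp [323.79338338 184.25231769] mouth exp [323.60910554 190.33887433]
side corner [304 191] tip exp [329.45518942 213.2864071 ] mouth exp [329.35483153 219.21199285]
```

View pics/mouth.png

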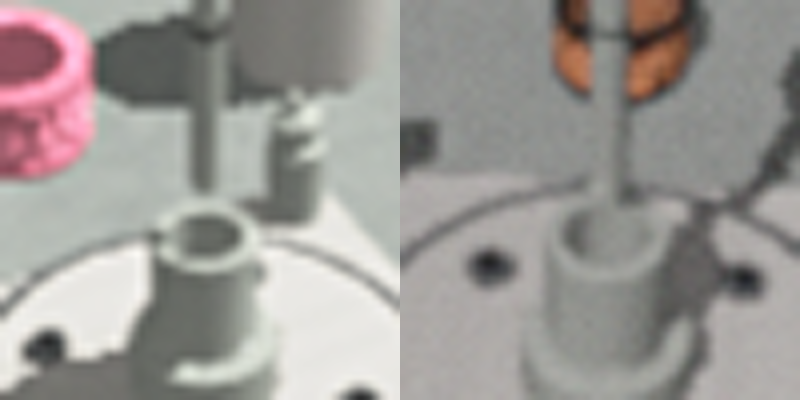

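The crops show the rod tip at (203,190) just above the mouth ring (209,236) in the scene view, and at (610,195) over the ring (610,235) in the side view. I compare rod and tube laterally in each camera using depth points.

Run:
```python
from h import *
L=[];b=[];bt=[]
for n in('scene','side'):
    im=pickle.load(open(f'pics/{n}.pkl','rb')); C=cloud(im); T=np.array(im['cam_to_world'])
    ok=(im['range_z']>0)&(np.hypot(C[...,0]-.5284,C[...,1]-.0183)<.03)
    v=np.array([.5284,.0183])-T[:2,3]; v/=np.linalg.norm(v); lat=np.array([-v[1],v[0]])
    res={}
    for nm,a,c in(('tube',.062,.088),('rodlo',.12,.15),('rodhi',.15,.205)):
        m=ok&(C[...,2]>a)&(C[...,2]<c); rows=[]
        for r in np.unique(np.where(m)[0]):
            s=(C[r][m[r]][:,:2]-[.5284,.0183])@lat
            rows.append(((s.max()+s.min())/2,np.ptp(s),s.mean()))
        res[nm]=np.median(rows,0); print(n,nm,len(rows),(res[nm]*1e3).round(2),'z',C[m][:,2].mean().round(4))
    L.append(lat); b.append(res['rodlo'][0]-res['tube'][0]); bt.append(res['rodlo'][2]-res['tube'][2])
print('rod-tube world mm',np.linalg.solve(L,b)*1e3,np.linalg.solve(L,bt)*1e3)
```

```text
scene tube 16 [ 2.64 23.68  2.68] z 0.0759
scene rodlo 10 [2.82 7.2  2.81] z 0.1344
scene rodhi 20 [1.87 9.21 1.87] z 0.1783
side tube 18 [-0.48 27.26 -0.49] z 0.0766
side rodlo 11 [-1.09  8.28 -1.12] z 0.1351
side rodhi 21 [-0.77  8.   -0.77] z 0.1779
rod-tube world mm [-0.63728617  0.10006351] [-0.6538397   0.15892441]
```

Run:
```python
from h import *
np.set_printoptions(linewidth=250)
for n,rows in(('scene',(174,178,182,190,191,192,193,198)),('side',(204,207,210,219,220,221,226))):
    im=pickle.load(open(f'pics/{n}.pkl','rb')); g=cv2.cvtColor(im['frame'],cv2.COLOR_RGB2GRAY)
    x0=310 if n=='scene' else 316; print(n,x0)
    for r in rows: print(r,g[r,x0:x0+28])
```

```text
scene 310
174 [189 164 139 114  87  85  87  87  86  85  85  92 100 107 126 136 112  90 115 114 117 136 134 129 158 175 166 180]
178 [181 180 180 182 185 187 187 183 180 181 184 154 110 103 127 169 187 186 183 187 188 162 124 134 151 152 161 176]
182 [181 180 180 179 180 181 180 181 184 183 184 155 111 106 130 170 187 187 189 192 178 134 101 110 127 135 135 149]
190 [187 184 181 178 179 175 164 171 194 182 149 124 106 101 101 100 100 121 185 210 183 171 179 179 177 188 206 226]
191 [184 173 163 159 159 157 131 107 143 161 147 128 109 105 104 104  96 102 175 226 212 198 209 207 218 232 236 235]
192 [159 148 150 170 187 194 161 133 168 173 148 120 103 102 102 100 100 125 188 222 211 192 189 180 176 191 203 216]
193 [178 189 202 225 239 240 199 159 198 197 161 123 107 103 106 117 144 179 209 214 225 237 236 226 201 178 170 177]
198 [232 232 232 233 236 240 202 121  99 104 105 105 105 105 111 117 126 142 159 185 224 237 234 232 232 232 232 232]
side 316
204 [143 143 143 145 146 146 145 147 143 146 140 139 139 145 137 117  98 105 124 139 144 149 148 146 142 144 150 141]
207 [139 141 147 142 142 145 141 144 144 139 147 147 144 143 139 118 111 140 148 141 143 146 144 138 144 139 141 139]
210 [145 143 148 142 145 145 146 144 142 144 144 144 140 146 133 118 126 142 146 142 140 141 143 147 143 142 141 141]
219 [173 170 172 169 168 169 161 154 126 102 103 120 136 140 145 144 147 143 139 150 157 153 122 107 100  94 104 142]
220 [171 170 170 170 171 166 159 155 120  94 103 123 138 142 142 148 146 139 132 141 156 141 107  92  86  96 115 153]
221 [159 168 169 172 172 165 152 156 129  99 102 120 134 141 148 146 147 140 139 150 157 129 102  91  94  95 102 137]
226 [126 143 167 174 173 164 141 134 141 145 144 149 150 147 145 141 138 133 123 109  96  88  94  97  97  99  95  89]
```

Rod and tube axes agree to about 1 mm in both cameras, against 7 mm of clearance. I nudge slightly and lower partway, then check once more.

Call:
send_rows(rows=[[2.2, [-0.04, 0.03, 0], 0], [2.2, [0, 0, 0.5], 0], [2.2, [0, 0, 0.8], 0], [2.2, [0, 0, 1], 0], [2.2, [0, 0, 1], 0], [2.2, [0, 0, 0.7], 0], [2.2, [0, 0, 0], 0], [2.2, [0, 0, 0], 0]])

```text
t: 18.35
tool_pos: [0.5288, 0.0189, 0.1901]
tool_rot: [0.0, 3.141, -0.0]
contact_force: [-1.2, -0.3, -0.4]
opening: 0.0246
grip_force: 49.2
```

Run:
```python
from h import *
o=ctrl.get_obs(); print(o['t'],o['tool_pos'],o['tool_rot'],o['contact_force'])
out=[]
for n,c in(('scene',(323,190)),('side',(329,219)),('wrist',None)):
    im=grab(n)
    if c is None:
        T=np.array(im['cam_to_world']); p=T[:3,:3].T@(np.array([.5284,.0183,.096])-T[:3,3]); r=np.hypot(p[0],p[1]); c=np.array([im['cx'],im['cy']])+p[:2]/r*np.arctan2(r,p[2])*im['fx']; c=tuple(c.round().astype(int)); print('wrist c',c)
    h=20 if n!='wrist' else 32
    k=im['frame'][max(c[1]-h,0):c[1]+h,c[0]-h:c[0]+h]
    out.append(cv2.resize(k,(260,400 if k.shape[0]<0 else 260),interpolation=cv2.INTER_CUBIC))
save(np.hstack(out),'pics/in.png')
```

```text
18.35 [0.52875033 0.01891479 0.19014582] [ 4.99778298e-04  3.14097456e+00 -1.49077589e-04] [-1.21192393 -0.26217235 -0.38684287]
wrist c (np.int64(323), np.int64(201))
```

View pics/in.png

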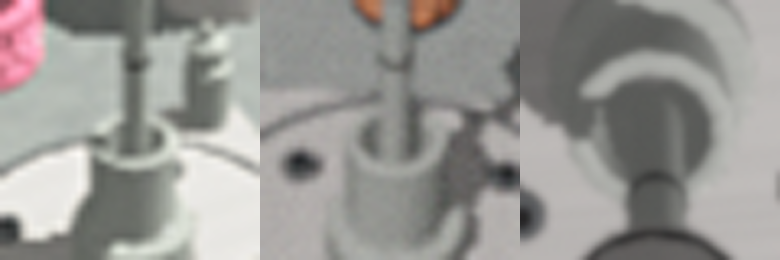

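All three crops show the rod centred in the mouth: rod at x≈137 with the ring centre at 135, 396 and 396, and 658 and 657. Lower the rest.

Call:
send_rows(rows=[[2.2, [0, 0, 0.5], 0], [2.2, [0, 0, 0.8], 0], [2.2, [0, 0, 1], 0], [2.2, [0, 0, 0.8], 0], [2.2, [0, 0, 0.5], 0], [2.2, [0, 0, 0.3], 0], [2.2, [0, 0, 0], 0], [2.2, [0, 0, 0], 0], [2.2, [0, 0, 0], 0], [2.2, [0, 0, 0], 0]])

```text
t: 19.75
tool_pos: [0.5286, 0.0189, 0.151]
tool_rot: [0.0, 3.141, -0.0]
contact_force: [0.1, -0.2, -0.9]
opening: 0.0246
grip_force: 49.2
```

Run:
```python
from h import *
o=ctrl.get_obs(); print(o)
im=grab('wrist'); g=cv2.cvtColor(im['frame'],cv2.COLOR_RGB2GRAY)
s=grab('scene'); T=np.array(s['cam_to_world']); G=cv2.cvtColor(s['frame'],cv2.COLOR_RGB2GRAY)
for z in (.086,.096,.106,.116,.136):
    q=T[:3,:3].T@(np.array([.5284,.0183,z])-T[:3,3]); print(z,s['fy']*q[1]/q[2]+s['cy'])
print(list(zip(range(166,200),G[166:200,322:325].mean(1).round())))
```

```text
{'t': 19.75, 'q': array([-1.04930850e-01, -1.14893557e-01,  1.91365345e+00, -3.03843443e-05,
        1.34244320e+00, -1.67540687e+00]), 'dq': array([-0.00037551, -0.00205579,  0.000642  , -0.00013972,  0.00152716,
       -0.00197976]), 'effort': array([-5.01976901e-04, -3.10086751e+01, -3.61115313e+01, -1.95848256e-04,
       -2.61499445e-03,  2.52929436e-05]), 'tool_pos': array([0.52860955, 0.01893013, 0.15103076]), 'tool_rot': array([ 4.92280901e-04,  3.14120829e+00, -1.10215849e-04]), 'contact_force': array([ 0.09016697, -0.17370079, -0.87322145]), 'wrist_torque': array([ 0.0013455 , -0.00789134,  0.03159047]), 'grip_force': 49.20928716659546, 'opening': 0.024612945468490872}
0.086 193.43988480574163
0.096 190.33887433268694
0.106 187.19930730687514
0.116 184.0204601379685
0.136 177.54193933177214
[(166, np.float64(90.0)), (167, np.float64(79.0)), (168, np.float64(114.0)), (169, np.float64(116.0)), (170, np.float64(115.0)), (171, np.float64(115.0)), (172, np.float64(116.0)), (173, np.float64(116.0)), (174, np.float64(117.0)), (175, np.float64(117.0)), (176, np.float64(118.0)), (177, np.float64(119.0)), (178, np.float64(120.0)), (179, np.float64(97.0)), (180, np.float64(86.0)), (181, np.float64(118.0)), (182, np.float64(111.0)), (183, np.float64(111.0)), (184, np.float64(113.0)), (185, np.float64(114.0)), (186, np.float64(115.0)), (187, np.float64(117.0)), (188, np.float64(117.0)), (189, np.float64(110.0)), (190, np.float64(109.0)), (191, np.float64(92.0)), (192, np.float64(74.0)), (193, np.float64(102.0)), (194, np.float64(166.0)), (195, np.float64(191.0)), (196, np.float64(120.0)), (197, np.float64(105.0)), (198, np.float64(107.0)), (199, np.float64(108.0))]
```

The band sits level with the mouth (observed and expected row both 191.7), there is no contact force and the arm is still. Handing in.

```bash
python3 -c "
from station import ctrl
print(ctrl.finish_job())"
```

```text
the job is handed in; nothing more can be done
None
```

The job is handed in but no verdict came back: the coil lies flat and released near the centre of the mat, and the probe is held still, upright and centred about 60 mm deep in the sleeve with no contact force showing.

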